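Bring the hammer trolley down its sloping track

TASK

Bring the hammer trolley down to the low end of its sloping track: push the lever over to drop the gate, let the trolley roll out from under the clear cover, meet it gently on the run with the closed fingers, give way with it as you slow it down, and ease it against the end stop. Do it so smoothly that the hammers standing on it are never thrown forward off their rest rail. Leave it resting there, let go, with everything else on the bench where it lies.

Things in the scene. Friction and masses are not known exactly. Their poses are not given: they have to be found in the camera images.
- track: Fixed steel trolley track, 760 mm long, 160 wide. Origin on the bench under its middle; y points uphill along it, x across it, away from the lever and the robot, z up. Two rails at x = +-50 mm, open between, carry the wheels; their tops rise uphill at 0.090 rad: 60 mm above the bench at y = -250, 88 at y = +60 mm. Side guides, inner faces x = +-58 mm, stand 16 mm above the rails.
- trolley: Ash trolley on four 50 mm steel wheels with three hinged piano hammers standing on it. 150 mm long, 110 wide, 175 tall. Nominal mass 0.84 kg in all (0.62 to 1.12). Origin at rail-top level under its middle; y uphill, x across. Its front (-y, downhill) is a flat upright headstock board, 75 mm ahead of the origin, 100 mm wide, from 10 to 54 mm above the rails: the place to meet it, at mid width.
- end_stop: Two steel upstands at the low end of the rails, 22 mm wide, 10 thick, 34 high above the rails, centres at track x = +-49 mm. The fingers can pass downhill through the 76 mm gap between them, staying above the cross bar that joins them low down (top 44 mm above the bench). Frame as the track's.
- gate (a joint): Turn of the gate's rocker shaft, rad: 0 gate up, holding the trolley; 0.5 fully dropped; push it over to at least 0.4 to free the trolley. A stiff hinge that stays where it is left (about 2 N at the knob). The shaft runs along the track at x = -80 mm, 55 mm above the bench.
- lever_knob (a point): Centre of the black 26 mm ball knob on the 66 mm gate lever, on the robot's side of the track at track y = -100 mm. At the start it leans towards the robot: x = -109 mm, 114 mm above the bench. Pushed across towards the track (+x) it swings about the shaft by 0.5 rad, some 32 mm, to stand upright at x = -77 mm, 121 mm up.
- gate_place (a point): Fixed point on the track (y = +300 mm) where the trolley's origin is at the start. Rolling is resisted by about 4 % of its weight (varies by a quarter) plus about 1.6 N per m/s, so once freed it settles within a second (time constant 0.5 s) to a steady 0.15 to 0.38 m/s, by load and friction, and runs down in 2 to 4 s.
- rest_place (a point): Fixed point on the track where the trolley's origin lies when its headstock rests against the end stop: track x 0, y -250 mm, 60 mm above the bench. The slope keeps a trolley left there against the stop.
- cover_mouth (a point): Fixed point between the rail tops under the lower edge of the flat clear dust cover (track y = +60 mm). The cover roofs the track from here up to y = +420 mm, 187 mm above the rails, on posts: the trolley can be met only on the open run below here.
- hammer0 (a joint): Hinge of the trolley's hammer nearest the robot (three alike, 26 mm apart across the trolley, 110 mm tall, 18 g): 0 leaning on its rest rail, growing as the head swings forward (downhill), at most 1.2 rad. They balance at 0.06 rad and fall forward beyond it.
- hammer1 (a joint): Hinge of the middle hammer, as hammer0. A sudden loss of speed over about 0.05 m/s throws the hammers, as when the trolley runs into a still hand or the stop; meeting it within 0.03 m/s and braking under 0.2 m/s2 does not. A hammer has fallen forward when it stands beyond 0.15 rad.
- hammer2 (a joint): Hinge of the hammer farthest from the robot, as hammer0.
- damper_lever: Bystander: maple damper lever with a brass wire, 200 mm long, lying on the bench, origin on the bench near its middle.
- try_square: Bystander: zinc try square, 110 mm stock and 150 mm blade, origin under the stock's middle.
- bench_weight: Bystander: cast bronze bench weight, 72 mm in diameter, 68 mm tall, with a knob, origin under its centre.
- boring_jig: Bystander: brass hammer boring jig, 130 x 60 x 55 mm, origin under its centre.
- glue_brush: Bystander: glue brush lying on the bench.
- pin_tray: Bystander: wooden three-part tray, 110 x 160 x 35 mm, origin under its centre.

How it is judged:
By the outcome, as a careful person would: the job done as asked, in the order asked, and still so for the second after the job is handed in, with the robot touching nothing.
It also fails if it takes over 32 s, if anything falls off the work surface, if the arm or the gripper's body presses on something with over 40 N, if the wrist force passes 120 N, or if a joint passes its speed limit or range.

ROBOT

A 7-joint arm with a two-finger parallel gripper is mounted at the origin on the work surface. World frame = base frame: x ahead of the robot, y to its left, z up, the work surface at z = 0. Lengths are in m, angles in rad, forces in N, time in s.
With the tool pointing down it reaches from about 0.425 to 0.875 m from the base axis. Payload 4.7 kg.
Tool frame: the origin (TCP) lies on the centre line of the jaws, within the pads' length; the fingertips stand 25 mm ahead of it and the grasp point (between the pads) lies 6 mm ahead of it (r.tip_extent is the z of the fingertips in the tool frame, in m); z points along the fingers, y is the line along which they close (so a half turn about z gives the same grasp; the last joint's range is limited). The gripper opens to 85 mm and grips with 20 to 120 N. Pads are 22 mm wide; open, the fingers measure 114 mm over their backs; the gripper's body (76 mm by 85 mm) begins 54 mm behind the grasp point. The pads swing forward as they close: fully open they stand 13 mm farther back than shut.
Start: joints at [-1.279, 0.321, -0.07, 1.45, 0.023, 1.371, -0.057], TCP at [0.178, 0.625, 0.256] pointing down, gripper open.
Joint ranges: [-2.86, 2.86], [-0.3, 2.09], [-1.38, 1.24], [0.06, 2.45], [-1.56, 4.7], [0.09, 2.05], [-2.69, 2.69]. Speed limits (rad/s): [2.57, 2.57, 3.14, 3.14, 3.14, 3.14, 3.14].

INTERFACE

Orientations are given as a unit quaternion [w, x, y, z].
In Python, from plant import r gives the robot as it stands.
- The arm moves only by the tool step_arm, never from a script. Its argument "targets" is a list of rows, each a list of 6 numbers: the shift along the tool's x, y, z normalised to -1 to 1, where 1 is 20 cm, then the turn, a rotation vector about the tool's x, y, z normalised to -1 to 1, where 1 is 90 degrees. In form: [[tx, ty, tz, wx, wy, wz], ...]. A call has 1 to 12 rows; each row is the pose to reach, as a shift and turn from the pose commanded when the call began, along the tool's axes at that moment; what a row does not reach only later rows make up. A row lasts 1/10 s, in which the tool goes at most 50 mm and 8.59 degrees, less where a joint would pass 70% of its speed; a pose out of reach is approached as far as the arm can. A call with a number of a shift or a turn outside -1 to 1 is refused whole. A call with a gripper value outside its range is refused whole. "hand" is the finger opening in mm, from 0 to 85.4, set as the call begins (left out, the last holds). The fingers move at their own pace and stop on an object; "grip_force" is the grip in N (left out, the last holds). Time passes only in rows, so rows that repeat a pose let the fingers close. It gives the time, the measured TCP pose, the force, the opening and the grip force at its end, in the units of the state.
- r.observe(): the state, without advancing time (a new reading comes with each control period).
- r.camera(name): name is "scene" or "top" or "wrist"; returns the picture (384x512x3 uint8, red, green, blue); there is no depth.
- r.calibration(name): a dict with "camera_matrix" (3x3 intrinsics, pixels), "k1" (the pictures are not rectified: a ray, as slopes to the right and down, at radius r is drawn at 1 + k1 r^2 times it, then the intrinsics apply), "pose" (4x4, takes a point from camera to world coordinates). Camera axes: x right, y down, z forward; pixel columns grow to the right and rows downward; lengths in m; the calibration is good to about 2 mm. A picture is of the moment at which its call begins: read the wrist's pose just before it. calibration takes no time and is no camera call; for the wrist camera it gives the pose at the moment of the call.
- r.finish_job(): hands the job in; it is judged then, once.
The state is a dict: "time": time; "qpos": joint angles; "qd": joint speeds; "joint_efforts": joint torques, N m; "tool_pos": TCP position; "tcp_rot": TCP orientation; "ft_force": force on the tool from outside, world axes, zero at the start; "torque": the same for the moment, N m; "grip_width": finger opening in m; "grip_force": force on a finger pad.
Only numpy, scipy, OpenCV 4.12 (cv2) and the standard library are available. Lean on these libraries where they do the work, as an engineer would, in place of code of your own. Each camera call takes 0.05 s, during which the arm holds its last target. There are 200 camera calls.

## Working session

There is one attempt and no reset: what is moved stays moved. The work goes in short steps, Python scripts to look and compute and a tool call to move; the robot and the scene stay as the last step left them, time stands still between calls to the robot, and variables do not carry over. Pictures are saved under pics/ and viewed, at most 10 in all, crops included, and the job is handed in when it is done.

Besides the shell and the picture viewer there is one more tool, called after "Call:" as name([rows], argument=value, ...), one row to a line, values as JSON. step_arm: Moves the arm, as the interface text tells. Scaled input: -1 to 1 covers 20 cm each way for a shift and 90 degrees each way for a turn. Its arguments: {"type":"object","properties":{"targets":{"type":"array","items":{"type":"array","items":{"type":"number"}}},"hand":{"type":"number"},"grip_force":{"type":"number"}},"required":["targets"]}

```bash
ls; mkdir -p pics; python3 - <<'E'
from plant import r
import cv2,numpy as np
o=r.observe();print({k:np.round(v,3).tolist() if not isinstance(v,dict) else v for k,v in o.items()})
for n in ("scene","top"):
    c=r.calibration(n);print(n,np.round(c["camera_matrix"],1).tolist(),c["k1"],np.round(c["pose"],3).tolist())
    cv2.imwrite(f"pics/{n}0.png",cv2.cvtColor(r.camera(n),cv2.COLOR_RGB2BGR))
E
```

```text
pics
{'time': 0.0, 'qpos': [-1.279, 0.322, -0.07, 1.452, 0.023, 1.371, -0.057], 'qd': [0.0, -0.001, 0.001, -0.0, -0.001, 0.001, 0.0], 'joint_efforts': [-0.0, -49.358, -0.382, -31.433, 0.013, 0.011, -0.0], 'tool_pos': [0.178, 0.625, 0.255], 'tcp_rot': [-0.0, 0.138, 0.99, -0.001], 'ft_force': [-0.182, 0.335, 0.041], 'torque': [0.038, -0.008, 0.053], 'grip_force': 0.0, 'grip_width': 0.085}
scene [[373.7, 0.0, 252.4], [0.0, 373.7, 186.0], [0.0, 0.0, 1.0]] -0.12055685480435292 [[-0.578, 0.764, -0.286, 0.935], [0.816, 0.541, -0.206, 0.22], [-0.003, -0.352, -0.936, 1.321], [0.0, 0.0, 0.0, 1.0]]
top [[354.1, 0.0, 255.4], [0.0, 354.1, 191.9], [0.0, 0.0, 1.0]] -0.015205069340680286 [[-0.022, -0.996, 0.084, 0.491], [-1.0, 0.022, -0.005, -0.051], [0.003, -0.084, -0.996, 1.17], [0.0, 0.0, 0.0, 1.0]]
```

View pics/top0.png

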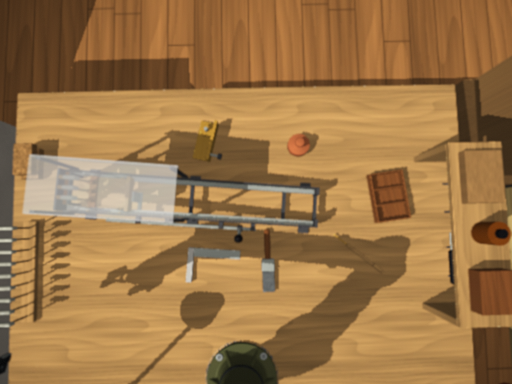

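View pics/scene0.png

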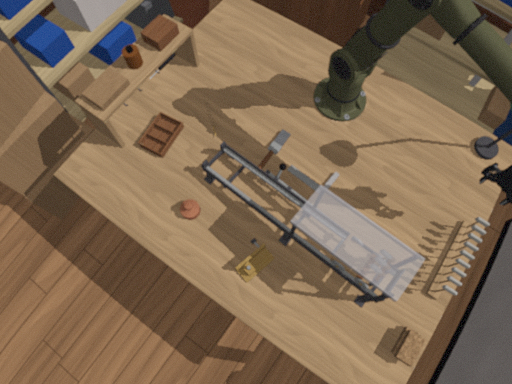

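The top view shows the track from the end stop (cols ~315, rows 188–225) up to the left under the cover. The knob is at (239,238), the brush at (268,265) and the square at (210,255). The scene view shows the same layout, with the knob at about (283,167). I'll zoom in to measure.

```bash
cat > h.py <<'E'
from plant import r
import cv2,numpy as np
def cal(n):
    c=r.calibration(n);return np.array(c["camera_matrix"]),c["k1"],np.array(c["pose"])
def ray(n,u,v,C=None):
    K,k,P=C or cal(n)
    d=np.array([(u-K[0,2])/K[0,0],(v-K[1,2])/K[1,1]]);s=d.copy()
    for _ in range(30): s=d/(1+k*(s@s))
    return P[:3,3],P[:3,:3]@np.array([*s,1])
def plane(n,u,v,z,C=None):
    o,d=ray(n,u,v,C);return o+d*(z-o[2])/d[2]
def proj(n,p,C=None):
    K,k,P=C or cal(n);q=P[:3,:3].T@(np.array(p)-P[:3,3]);s=q[:2]/q[2];s=s*(1+k*(s@s))
    return np.array([K[0,0]*s[0]+K[0,2],K[1,1]*s[1]+K[1,2]])
def tri(a,b):
    A=np.zeros((3,3));y=np.zeros(3)
    for o,d in (a,b):
        d=d/np.linalg.norm(d);M=np.eye(3)-np.outer(d,d);A+=M;y+=M@o
    return np.linalg.solve(A,y)
E
python3 - <<'E'
import cv2,numpy as np
from h import *
t=cv2.imread("pics/top0.png");s=cv2.imread("pics/scene0.png")
cs={}
for n,im,(x0,y0,x1,y1) in (("top",t,(225,228,255,250)),("scene",s,(270,155,300,180))):
    g=im[y0:y1,x0:x1].max(2);m=(g<45).astype(np.uint8)
    k,l,st,c=cv2.connectedComponentsWithStats(m);print(n,[(st[i].tolist(),(c[i]+[x0,y0]).round(1).tolist()) for i in range(1,k)])
cv2.imwrite("pics/crop.png",np.vstack([cv2.resize(t[150:250,165:330],None,fx=4.8,fy=3*1.0,interpolation=2)[:300],cv2.resize(s[140:225,195:345],(792,300),interpolation=2)]))
E
```

```text
top [([27, 0, 1, 1, 1], [252.0, 228.0]), ([10, 7, 7, 7, 41], [238.0, 238.1])]
scene [([10, 9, 6, 6, 25], [282.2, 166.3])]
```

View pics/crop.png

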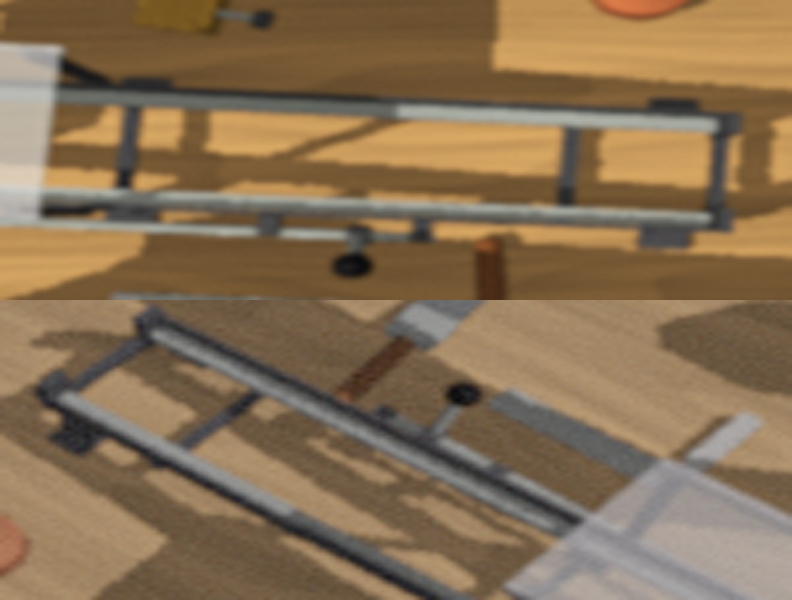

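```bash
python3 - <<'E'
from h import *
kn=tri(ray("top",238,238.1),ray("scene",282.2,166.3));print("knob",kn)
t=cv2.imread("pics/top0.png").astype(int)
C=cal("top")
# rails: low-sat bright pixels
sat=t.max(2)-t.min(2);m=(sat<40)&(t.max(2)>110)
P=[[],[]]
for u in range(185,313):
    for k,(a,b) in enumerate(((182.3,191.3),(215.7,222.7))):
        v0=a+(b-a)*(u-(186,177)[k])/(128,137)[k]
        vs=[v for v in range(int(v0)-5,int(v0)+7) if m[v,u]]
        if len(vs)>=2: P[k].append((u,np.mean(vs),len(vs)))
print([len(p) for p in P],[np.mean([q[2] for q in p]) for p in P])
# stop end of bright rails and yaw, iterate with slope plane
yaw=0.;org=np.array([kn[0]+.109,kn[1]+.1])
for it in range(6):
    ex=np.array([np.cos(yaw),np.sin(yaw)]);ey=np.array([-ex[1],ex[0]])
    L=[]
    for k in (0,1):
        pts=[]
        for u,v,_ in P[k]:
            z=.07
            for _ in range(6):
                p=plane("top",u,v,z,C);z=.0825+.09*((p[:2]-org)@ey)
            pts.append(p[:2])
        vx,vy,x0,y0=cv2.fitLine(np.float32(pts),cv2.DIST_HUBER,0,.01,.01).ravel();L.append((vx*np.sign(vy),abs(vy),x0,y0))
    yaw=np.mean([-np.arctan2(l[0],l[1]) for l in L])
    ex=np.array([np.cos(yaw),np.sin(yaw)]);ey=np.array([-ex[1],ex[0]])
    xs=[l[2:]@ex if 0 else l[2]*ex[0]+l[3]*ex[1] for l in L]
    mid=np.mean(xs); yk=kn[:2]@ey+.1
    org=mid*ex+yk*ey
print("yaws",[-np.arctan2(l[0],l[1]) for l in L],"gauge",xs[0]-xs[1],"org",org)
print("knob in track",(kn[:2]-org)@ex,(kn[:2]-org)@ey)
for u,v in((315,191.3),(314,222.7)):
    p=plane("top",u,v,.053);print("rail end",(p[:2]-org)@ex,(p[:2]-org)@ey)
for u,v in((178.2,166),(174.5,222)):
    p=plane("top",u,v,.275);print("cover edge",(p[:2]-org)@ex,(p[:2]-org)@ey)
E
```

```text
knob [ 0.44404175 -0.0019194   0.11379086]
[66, 127] [np.float64(4.924242424242424), np.float64(3.8188976377952755)]
yaws [np.float32(-0.08304496), np.float32(-0.08162673)] gauge 0.09807736 org [0.56084881 0.08878132]
knob in track -0.10895186852757724 -0.09999999814296782
rail end 0.04885763269808704 -0.3305810285358692
rail end -0.05038315051749343 -0.33200024354487667
cover edge 0.07135324478355831 0.058050686775319264
cover edge -0.07124904027428053 0.056243826950466425
```

Knob height reads 0.1138 (expected 0.114), rail gauge 98 mm (expected 100) and cover edge y 57 mm (expected 60), so the track frame holds: origin ≈ (0.561, 0.086), yaw −0.082. Next I'll check where the hammers stand on the trolley.

```bash
cat >> h.py <<'E'
ORG=np.array([.561,.086,0]);YAW=-.0823
EX=np.array([np.cos(YAW),np.sin(YAW),0]);EY=np.array([-EX[1],EX[0],0]);EZ=np.array([0,0,1.])
def W(x,y,z): return ORG+x*EX+y*EY+z*EZ
def T(p): d=np.asarray(p)-ORG;return np.array([d@EX,d@EY,d[2]])
def rail(y): return .0825+.09*y
E
python3 - <<'E'
from h import *
t=cv2.imread("pics/top0.png");a=t[145:235,15:135]
cv2.imwrite("pics/crop2.png",cv2.resize(a,None,fx=6,fy=6,interpolation=2))
for nm,y,h in (("front low",.225,.01),("front top",.225,.054),("mid 175",.3,.175),("mid 65",.3,.065),("back",.375,.03)):
    for x in(-.05,.05): print(nm,((proj("top",W(x,y,rail(y)+h))-[15,145])*6).round())
E
```

```text
front low [701. 398.]
front low [719. 199.]
front top [670. 395.]
front top [688. 187.]
mid 175 [382. 375.]
mid 175 [406. 138.]
mid 65 [497. 384.]
mid 65 [518. 173.]
back [369. 377.]
back [390. 172.]
```

View pics/crop2.png

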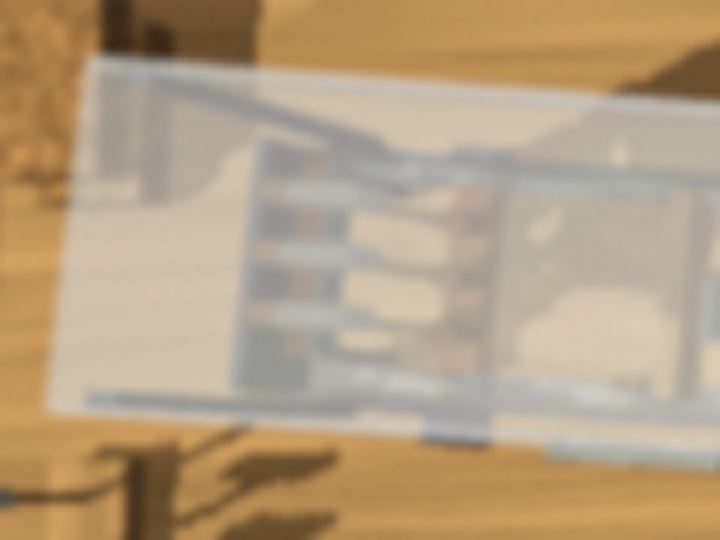

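The headstock is the strip at crop x≈690, exactly where the frame predicts it. The hammer heads sit at crop x 270–350, behind the trolley's middle and well away from the hand. The tool's y axis will lie along the slope, so following the trolley is a pure ty move.

```bash
cat >> h.py <<'E'
from scipy.spatial.transform import Rotation as Ro
def Rt(a=0.):  # tool y up the slope, z into it; a leans the wrist away from the robot
    y=EY*np.cos(.09)+EZ*np.sin(.09); z=EY*np.sin(.09)-EZ*np.cos(.09)
    R=np.c_[np.cross(y,z),y,z]; return Ro.from_matrix(R)*Ro.from_euler('y',a)
def tcp(tip,R): return np.asarray(tip)-.025*R.as_matrix()[:,2]
def cur():
    o=r.observe();q=o["tcp_rot"];return np.array(o["tool_pos"]),Ro.from_quat([q[1],q[2],q[3],q[0]])
def row(p0,R0,p1,R1):
    return np.round(np.r_[R0.inv().apply(p1-p0)/.2,(R0.inv()*R1).as_rotvec()/(np.pi/2)],4).tolist()
E
python3 - <<'E'
from h import *
p,R=cur();R1=Rt();g=tcp(W(-.15,-.095,.10),R1)
print(R1.as_matrix().round(3),g)
a=np.array([.27,.47,.26]);b=np.array([.35,.3,.25]);c=np.array([.40,.13,.22])
print(row(p,R,a,R1));
for u,v in((a,b),(b,c),(c,g)):print(row(u,R1,v,R1))
E
```

```text
[[-0.997  0.082  0.007]
 [ 0.082  0.993  0.09 ]
 [ 0.     0.09  -0.996]] [0.40351332 0.00141326 0.12489882]
[-0.6535, -0.6177, -0.0223, -0.0582, 0.0056, -0.1244]
[-0.4685, -0.8154, -0.0234, 0.0, 0.0, 0.0]
[-0.319, -0.8367, 0.0751, 0.0, 0.0, 0.0]
[-0.0704, -0.6795, 0.4161, 0.0, 0.0, 0.0]
```

Call:
step_arm([
  [-0.65,-0.62,-0.02,-0.058,0.006,-0.124],
  [-0.65,-0.62,-0.02,-0.058,0.006,-0.124],
  [-0.65,-0.62,-0.02,-0.058,0.006,-0.124],
  [-0.65,-0.62,-0.02,-0.058,0.006,-0.124],
  [-0.65,-0.62,-0.02,-0.058,0.006,-0.124],
], hand=0)

```text
time: 0.6
tool_pos: [0.2733, 0.4658, 0.2604]
tcp_rot: [0.003, 0.045, 0.998, 0.045]
ft_force: [0.8, 0.3, 0.8]
grip_width: 0.0119
grip_force: 0.0
```

Call:
step_arm([
  [-0.47,-0.82,-0.02,0,0,0],
  [-0.47,-0.82,-0.02,0,0,0],
  [-0.47,-0.82,-0.02,0,0,0],
  [-0.47,-0.82,-0.02,0,0,0],
])

```text
time: 1.0
tool_pos: [0.35, 0.2973, 0.2489]
tcp_rot: [0.002, 0.042, 0.998, 0.046]
ft_force: [0.6, 0.2, 0.7]
grip_width: 0.0003
grip_force: 0.0
```

Call:
step_arm([
  [-0.32,-0.84,0.08,0,0,0],
  [-0.32,-0.84,0.08,0,0,0],
  [-0.32,-0.84,0.08,0,0,0],
  [-0.32,-0.84,0.08,0,0,0],
  [-0.32,-0.84,0.08,0,0,0],
  [-0.32,-0.84,0.08,0,0,0],
])

```text
time: 1.6
tool_pos: [0.3994, 0.1294, 0.2179]
tcp_rot: [0.002, 0.042, 0.998, 0.046]
ft_force: [0.1, 0.7, -0.6]
grip_width: -0.0001
grip_force: 0.0
```

```bash
python3 - <<'E'
from h import *
p,R=cur();R1=Rt();print(r.observe()["time"],p,R.as_matrix().round(3).tolist(),np.round(r.observe()["qpos"],2),r.observe()["grip_width"])
for x,a in((-.15,0),(-.14,0),(-.14,.15)):
  Q=Rt(a);print(row(p,R,tcp(W(x,-.095,.10),Q),Q))
E
```

```text
1.6 [0.39940857 0.12941133 0.21794275] [[-0.997, 0.083, 0.007], [0.083, 0.992, 0.092], [0.001, 0.092, -0.996]] [-0.75 -0.21  0.39  2.07 -0.01  1.22  1.13] -5.0252443782938036e-05
[-0.0741, -0.6761, 0.4047, 0.0013, -0.0005, -0.0007]
[-0.1241, -0.6761, 0.4047, 0.0013, -0.0005, -0.0007]
[-0.1427, -0.6761, 0.4061, 0.0013, 0.095, -0.0006]
```

Call:
step_arm([
  [-0.1,-0.676,0.1,0,0,0],
  [-0.1,-0.676,0.1,0,0,0],
  [-0.1,-0.676,0.1,0,0,0],
  [-0.1,-0.676,0.3,0,0,0],
  [-0.1,-0.676,0.405,0,0,0],
  [-0.1,-0.676,0.405,0,0,0],
  [-0.1,-0.676,0.405,0,0,0],
])

```text
time: 2.3
tool_pos: [0.4092, 0.0016, 0.1255]
tcp_rot: [0.002, 0.04, 0.998, 0.045]
ft_force: [-0.8, 0.6, 0.6]
grip_width: -0.0
grip_force: 0.0
```

```bash
python3 - <<'E'
from h import *
o=r.observe();p,R=cur();print(o["time"],T(p+.025*R.as_matrix()[:,2]),np.round(o["qpos"],2),o["ft_force"],R.as_matrix().round(3).tolist())
cv2.imwrite("pics/w1.png",np.hstack([cv2.cvtColor(r.camera(n),4) for n in("wrist","top")])[:, :][::1,::1])
im=cv2.imread("pics/w1.png");cv2.imwrite("pics/w1.png",cv2.resize(im,(800,300)))
E
```

```text
2.3 [-0.14434576 -0.09430864  0.1005539 ] [-0.64 -0.13  0.62  2.19 -0.02  1.04  1.47] [-0.82027403  0.64135404  0.61999027] [[-0.997, 0.08, 0.007], [0.08, 0.993, 0.091], [0.0, 0.091, -0.996]]
```

View pics/w1.png

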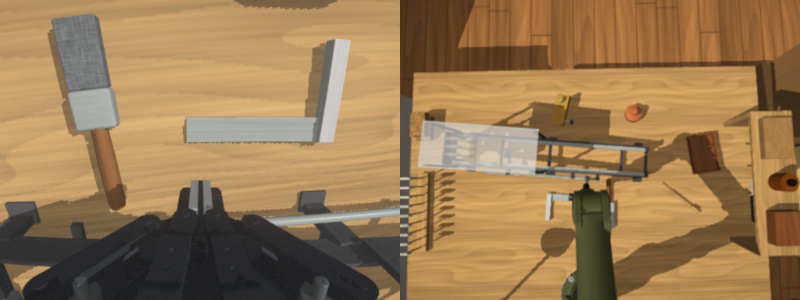

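Call:
step_arm([
  [-0.08,0,0,0,0,0],
  [-0.15,0,0,0,0,0],
  [-0.205,0,0,0,0,0],
])

```text
time: 2.7
tool_pos: [0.4509, -0.0024, 0.1264]
tcp_rot: [0.002, 0.041, 0.998, 0.046]
ft_force: [-2.1, -0.1, 1.5]
grip_width: -0.0
grip_force: 0.9
```

Call:
step_arm([
  [0.03,0.2,0,0,0,0],
  [-0.18,0.26,0,0,0,0],
  [-0.42,0.31,0,0,0,0],
  [-0.52,0.32,0,0,0,0],
])

```text
time: 3.1
tool_pos: [0.5632, 0.0548, 0.1325]
tcp_rot: [0.004, 0.039, 0.998, 0.046]
ft_force: [-0.5, 0.3, 0.1]
grip_width: -0.0
grip_force: 0.0
```

```bash
cat >> h.py <<'E'
def snap(k):
    o=r.observe();im=r.camera("top");cv2.imwrite(f"pics/t{k}.png",im[...,::-1]);open("log.txt","a").write(f"{k} {o['time']}\n");return o["time"],im
def trol(f):  # track y of trolley by matching the hammer heads patch
    g=cv2.imread("pics/top0.png",0);im=cv2.imread(f,0)
    t=g[164:214,52:78];m=cv2.matchTemplate(im[158:232,45:330],t,cv2.TM_CCOEFF_NORMED)
    _,s,_,(x,y)=cv2.minMaxLoc(m)
    dx=0
    if 0<x<m.shape[1]-1: a,b,c=m[y,x-1:x+2];dx=.5*(a-c)/(a-2*b+c)
    u,v=65+x+dx-7,189+y-6
    f=lambda u,v:T(plane("top",u,v,rail(.33)+.16))[1]
    return .3+f(u,v)-f(65,189),s,(x,y)
E
python3 - <<'E'
from h import *
t,_=snap(1);o=r.observe();p,R=cur();print(t,T(p+.025*R.as_matrix()[:,2]),o["ft_force"],trol("pics/top0.png"),trol("pics/t1.png"))
E
```

```text
3.1 [ 0.00642173 -0.02935893  0.10753707] [ 2.72702231e+00 -2.96209524e-04  3.62306104e-01] (np.float64(0.3000228081651704), 0.9999883770942688, (7, 6)) (np.float64(0.30093113878363303), 0.7181739211082458, (7, 6))
```

```bash
python3 - <<'E'
from h import *
t,_=snap(2);print(t,trol("pics/t2.png"))
a=[cv2.resize(cv2.imread(f"pics/{k}.png")[145:245,15:275],(780,290),interpolation=2) for k in("t1","t2")]
cv2.imwrite("pics/c3.png",np.vstack(a))
E
```

```text
3.15 (np.float64(0.300938879021532), 0.7183764576911926, (7, 6))
```

View pics/c3.png

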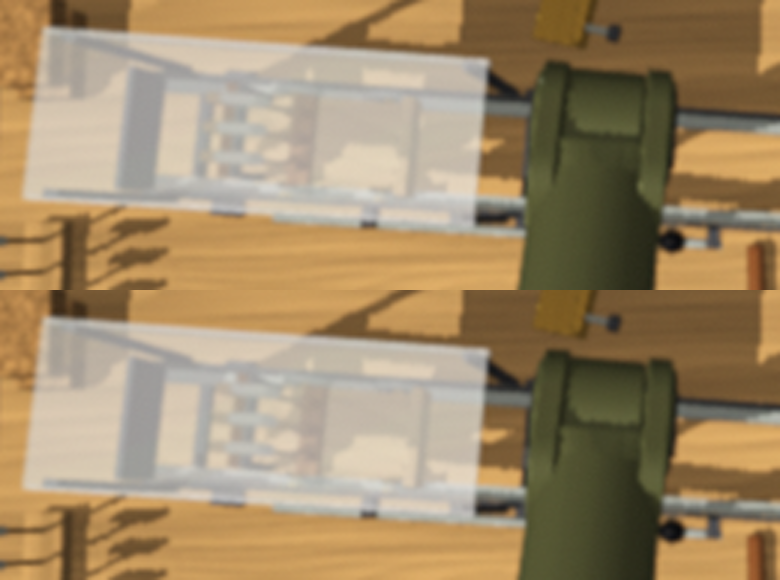

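Both crops show the trolley rolling: the headstock is at crop x≈413 in the first and ≈424 in the second. The old match locked onto the static plate at x≈140, so I'll track the headstock strip by its column profile instead.

```bash
cat >> h.py <<'E'
def prof(f):
    g=cv2.imread(f,0).astype(np.float32)
    M=np.float32([[1,.09,-.09*192],[0,1,0]])   # shear so track-x lines are upright at row 192
    return cv2.warpAffine(g,M,(512,384))[181:206].mean(0)
def front(f,u0,w=7):
    d=prof(f);d=cv2.GaussianBlur(d[None],(9,1),1.3)[0]-cv2.GaussianBlur(d[None],(41,1),7)[0]
    x=int(u0-w+np.argmin(d[int(u0)-w:int(u0)+w+1]));a,b,c=d[x-1:x+2];u=x+.5*(a-c)/(a-2*b+c)
    z=.13
    for _ in range(8): y=T(plane("top",u,192,z))[1];z=rail(y)+.05
    return u,y,b
E
python3 - <<'E'
from h import *
for f,u in(("top0",130),("t1",153),("t2",156)): print(f,front(f"pics/{f}.png",u),(prof(f"pics/{f}.png")[int(u)-8:int(u)+9]).round().astype(int))
E
```

```text
top0 (np.float32(130.18959), np.float64(0.22116193546529092), np.float32(-9.419647)) [189 189 189 188 186 184 180 173 168 169 175 182 185 185 183 181 178]
t1 (np.float32(152.79399), np.float64(0.15756906039227314), np.float32(-8.57193)) [197 196 195 194 193 190 185 179 177 181 186 188 188 189 190 190 190]
t2 (np.float32(155.92955), np.float64(0.14869860715192743), np.float32(-8.756378)) [196 196 195 195 193 191 187 180 177 180 186 190 190 190 190 190 190]
```

Call:
step_arm([
  [0.02,0,0,0,0,0],
])

```text
time: 3.3
tool_pos: [0.5549, 0.0523, 0.1313]
tcp_rot: [0.002, 0.041, 0.998, 0.045]
ft_force: [-0.2, -0.4, -0.4]
grip_width: -0.0
grip_force: 0.0
```

```bash
python3 - <<'E'
from h import *
t,_=snap(3);t4,_=snap(4)
for k,u in((3,163),(4,167)): print(k,front(f"pics/t{k}.png",u,8))
p,R=cur();print(t,t4,T(p+.025*R.as_matrix()[:,2]))
E
```

```text
3 (np.float32(164.95578), np.float64(0.12309476161990508), np.float32(-0.39508057))
4 (np.float32(66.09443), np.float64(0.3983292707818608), np.float32(0.23817444))
3.3 3.35 [-0.0050449  -0.0319473   0.10613456]
```

```bash
python3 - <<'E'
from h import *
for k in(1,2,3,4): print(k,prof(f"pics/t{k}.png")[150:196].astype(int))
b=[prof(f"pics/t{k}.png") for k in(1,2)]
def yy(u):
    z=.13
    for _ in range(8): y=T(plane("top",u,192,z))[1];z=rail(y)+.05
    return y+.004
print([(u,round(yy(u),4)) for u in range(160,176,2)])
a=[cv2.resize(cv2.imread(f"pics/t{k}.png")[145:245,15:275],(780,290),interpolation=2) for k in(3,4)]
cv2.imwrite("pics/c4.png",np.vstack(a))
E
```

```text
1 [190 185 178 176 181 186 188 188 189 189 190 190 190 190 189 189 189 189
 189 190 190 191 193 193 182 151 122 111 110 108 106 104 102 100  99  99
  99  99  99  94  84  78  81  80  76  75]
2 [195 194 193 191 186 179 176 179 186 189 190 190 190 190 189 189 189 189
 189 189 189 189 191 191 180 151 122 112 111 112 111 109 108 105 102 101
 100 100  98  91  77  73  81  81  77  75]
3 [196 196 196 196 195 195 195 196 195 195 194 194 192 190 186 179 177 182
 187 189 189 189 189 189 178 144 110  98  99 101 103 105 108 111 112 113
 113 112 110  99  78  61  62  74  81  76]
4 [196 196 196 196 196 195 195 195 195 195 196 196 196 195 194 193 191 188
 181 178 181 187 189 189 178 144 110  98  98  99  99  99 100 103 105 108
 111 112 111 102  80  60  58  70  80  78]
[(160, np.float64(0.1412)), (162, np.float64(0.1355)), (164, np.float64(0.1298)), (166, np.float64(0.1241)), (168, np.float64(0.1184)), (170, np.float64(0.1127)), (172, np.float64(0.107)), (174, np.float64(0.1013))]
```

View pics/c4.png

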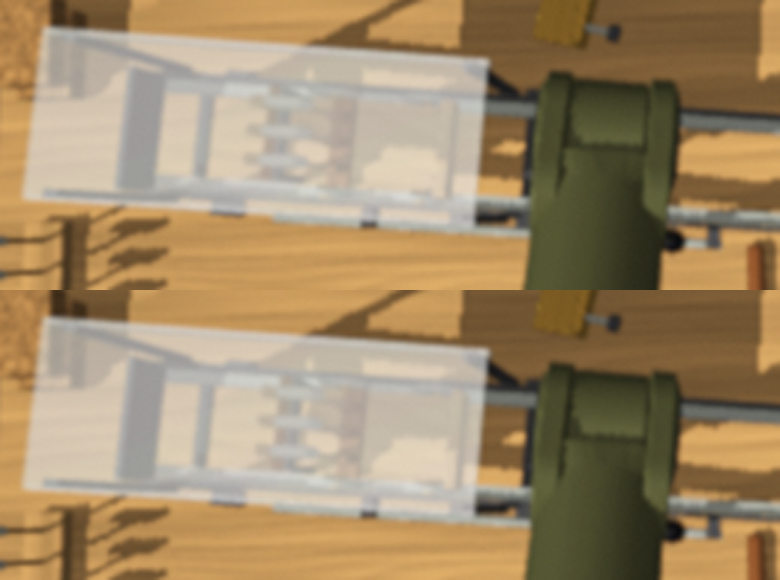

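The headstock strip reads u = 152.8, 155.9, 165.8 and 169.0 at t = 3.10, 3.15, 3.30 and 3.35. That puts the front at y≈0.115 moving at about 0.185 m/s. One more fix after 0.2 s.

Call:
step_arm([
  [-0.025,0.01,0,0,0,0],
  [-0.025,0.01,0,0,0,0],
])

```text
time: 3.6
tool_pos: [0.5599, 0.0543, 0.1315]
tcp_rot: [0.002, 0.041, 0.998, 0.046]
ft_force: [-0.2, 0.2, -0.3]
grip_width: 0.0001
grip_force: 0.0
```

```bash
python3 - <<'E'
from h import *
t,_=snap(5);o=r.observe();p,R=cur();print(t,o["time"],T(p+.025*R.as_matrix()[:,2]))
def cprof(f):
    g=cv2.imread(f).astype(np.float32);g=g[...,2]-g[...,1]*.5-g[...,0]*.5
    M=np.float32([[1,.09,-.09*192],[0,1,0]]);return cv2.warpAffine(g,M,(512,384))[181:206].mean(0)
for k in(1,2,3,4,5): print(k,cprof(f"pics/t{k}.png")[108:155].astype(int))
print(prof("pics/t5.png")[165:200].astype(int))
E
```

```text
3.6 3.65 [ 0.00139274 -0.02966451  0.10645274]
1 [22 22 21 21 20 20 19 19 18 18 17 16 17 18 19 19 20 20 20 20 20 21 22 22
 22 22 22 22 21 22 21 21 22 22 21 21 21 21 21 20 20 20 19 17 15 13 15]
2 [21 22 22 21 20 20 20 20 20 19 18 18 18 17 16 17 18 18 19 19 20 20 20 20
 21 21 22 22 22 22 21 21 21 21 21 22 21 21 21 21 21 21 21 21 20 20 18]
3 [ 4  4  6  9 12 13 14 15 15 16 18 20 20 20 20 20 20 20 20 19 18 18 17 17
 16 17 18 18 18 19 20 20 20 20 20 21 21 21 21 21 21 21 21 21 21 21 21]
4 [13 11  9  5  4  4  8 12 14 14 15 15 15 16 18 20 20 20 20 19 19 19 19 18
 18 18 17 16 16 17 18 18 19 19 19 19 20 20 21 21 21 21 21 21 21 21 21]
5 [24 23 20 18 18 18 19 21 21 20 19 19 19 19 19 19 19 18 15 12 11  9  6  3
  4  7 11 13 13 13 13 13 13 15 17 19 19 19 19 19 19 18 17 17 16 16 17]
[195 195 195 195 195 195 195 196 195 185 157 129 120 119 119 119 117 116
 111 105  95  79  80  92  91  74  65  73  81  78  74  73  73  73  73]
```

The fixes give v≈0.184 at 3.2 s and 0.196 at 3.48 s, with the front at y≈0.066 at 3.60 s. I'll take one last fix before moving off.

Call:
step_arm([
  [-0.007,0,0,0,0,0],
])

```text
time: 3.75
tool_pos: [0.5609, 0.0537, 0.1311]
tcp_rot: [0.002, 0.041, 0.998, 0.046]
ft_force: [-0.7, 0.2, 0.4]
grip_width: -0.0004
grip_force: 0.0
```

```bash
python3 - <<'E'
from h import *
t,_=snap(6);o=r.observe();p,R=cur();print(t,o["time"],T(p+.025*R.as_matrix()[:,2]))
def cprof(f):
    g=cv2.imread(f).astype(np.float32);g=g[...,2]-g[...,1]*.5-g[...,0]*.5
    M=np.float32([[1,.09,-.09*192],[0,1,0]]);return cv2.warpAffine(g,M,(512,384))[181:206].mean(0)
d={k:cprof(f"pics/t{k}.png") for k in(3,4,5,6)}
for k,u in((3,109),(4,112),(5,131),(6,143)):
    x=u-4+np.argmin(d[k][u-4:u+5]);a,b,c=d[k][x-1:x+2];print(k,x+.5*(a-c)/(a-2*b+c),end=' | ')
    for y in (.2,): 
        pass
print(d[6][134:175].astype(int),prof("pics/t6.png")[172:205].astype(int))
# px per metre of track at hammer-head height
q=lambda y:proj("top",W(0,y,rail(y)+.16))[0]
print([(y,round((q(y)-q(y+.01))/.01)) for y in (.1,.2,.3)])
E
```

```text
3.75 3.8 [ 0.002913   -0.02998102  0.106162  ]
3 108.3931034207344 | 4 112.159617125988 | 5 131.3054887354374 | 6 143.21906012296677 | [20 20 19 16 14 12 11  9  6  3  4  8 11 12 12 12 13 13 13 15 17 19 19 19
 19 19 18 17 17 16 16 17 17 18 18 18 18 18 18 18 22] [192 192 183 156 130 121 121 120 120 119 118 119 118 118 118 119 119 118
 115 107  98  88  78  74  74  74  74  73  68  55  51  60  68]
[(0.1, 392), (0.2, 398), (0.3, 404)]
```

At 3.80 s the front is at ≈0.025, running at 0.205–0.21 m/s, and the finger face is at ≈ −0.015, a gap of about 40 mm. I'll move off now, get up to 0.188 m/s just ahead of it, and let it close in gently.

Call:
step_arm([
  [0,-0.01,0,0,0,0],
  [0,-0.06,0,0,0,0],
  [0,-0.145,0,0,0,0],
  [0,-0.239,0,0,0,0],
  [0,-0.333,0,0,0,0],
  [0,-0.427,0,0,0,0],
])

```text
time: 4.4
tool_pos: [0.5537, -0.0329, 0.123]
tcp_rot: [0.002, 0.042, 0.998, 0.046]
ft_force: [0.2, 0.5, -1.0]
grip_width: 0.0004
grip_force: 0.0
```

```bash
python3 - <<'E'
from h import *
o=r.observe();p,R=cur();print(o["time"],T(p+.025*R.as_matrix()[:,2]),o["ft_force"],o["grip_force"],np.round(o["qd"],3),R.as_matrix()[:,1])
E
```

```text
4.4 [ 0.00253631 -0.11682305  0.09806736] [ 0.24105588  0.52587219 -1.03903338] 0.0 [ 0.265  0.044  0.092  0.012 -0.05   0.005  0.377] [0.08311516 0.9923728  0.09103895]
```

Call:
step_arm([
  [0,-0.094,0,0,0,0],
  [0,-0.188,0,0,0,0],
  [0,-0.282,0,0,0,0],
  [0,-0.376,0,0,0,0],
  [0,-0.464,0,0,0,0],
  [0,-0.546,0,0,0,0],
  [0,-0.622,0,0,0,0],
  [0,-0.692,0,0,0,0],
  [0,-0.756,0,0,0,0],
  [0,-0.814,0,0,0,0],
])

```text
time: 5.4
tool_pos: [0.5403, -0.194, 0.1081]
tcp_rot: [0.002, 0.042, 0.998, 0.046]
ft_force: [-0.5, -0.2, 0.6]
grip_width: -0.0001
grip_force: 0.2
```

```bash
python3 - <<'E'
from h import *
o=r.observe();p,R=cur();print(o["time"],T(p+.025*R.as_matrix()[:,2]),o["ft_force"],o["grip_force"],np.round(o["qd"],3))
E
```

```text
5.4 [ 0.00241987 -0.27843325  0.08320567] [-0.47179649 -0.18774279  0.58370609] 0.1606064708903432 [ 0.199  0.1    0.015 -0.078 -0.071  0.031  0.234]
```

Call:
step_arm([
  [0,-0.052,0,0,0,0],
  [0,-0.097,0,0,0,0],
  [0,-0.135,0,0,0,0],
  [0,-0.166,0,0,0,0],
  [0,-0.19,0,0,0,0],
  [0,-0.207,0,0,0,0],
  [0,-0.218,0,0,0,0],
  [0,-0.228,0,0,0,0],
  [0,-0.238,0,0,0,0],
  [0,-0.248,0,0,0,0],
])

```text
time: 6.4
tool_pos: [0.5367, -0.2418, 0.1037]
tcp_rot: [0.002, 0.041, 0.998, 0.046]
ft_force: [-1.1, -0.7, 0.5]
grip_width: -0.0005
grip_force: 0.2
```

Call:
step_arm([
  [0,-0.01,0,0,0,0],
  [0,-0.02,0,0,0,0],
  [0,-0.03,0,0,0,0],
  [0,-0.04,0,0,0,0],
  [0,-0.05,0,0,0,0],
  [0,-0.06,0,0,0,0],
  [0,-0.07,0,0,0,0],
  [0,-0.08,0,0,0,0],
  [0,-0.09,0,0,0,0],
  [0,-0.1,0,0,0,0],
  [0,-0.11,0,0,0,0],
  [0,-0.12,0,0,0,0],
])

```text
time: 7.6
tool_pos: [0.5346, -0.2659, 0.1015]
tcp_rot: [0.002, 0.041, 0.998, 0.046]
ft_force: [1.3, -0.0, 0.6]
grip_width: -0.0001
grip_force: 0.0
```

```bash
python3 - <<'E'
from h import *
o=r.observe();p,R=cur();print(o["time"],T(p+.025*R.as_matrix()[:,2]),o["ft_force"],o["grip_force"])
a=[cv2.cvtColor(r.camera(n),4) for n in("top","scene")]
cv2.imwrite("pics/c5.png",np.hstack([cv2.resize(a[0][140:260,200:360],(400,300),interpolation=2),cv2.resize(a[1][110:215,180:320],(400,300),interpolation=2)]))
E
```

```text
7.6 [ 0.00264794 -0.35058516  0.07660743] [ 1.33336964e+00 -9.73907900e-04  6.06186065e-01] 0.0
```

View pics/c5.png

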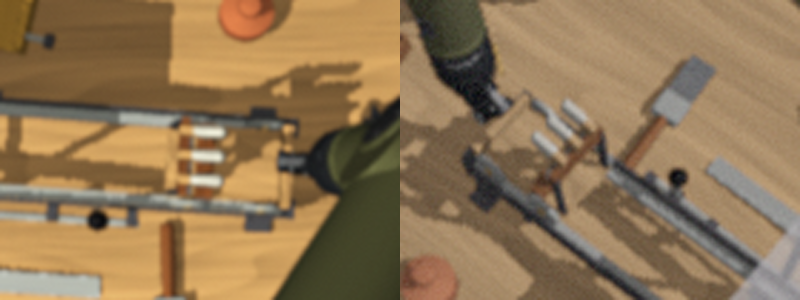

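```bash
python3 - <<'E'
from h import *
def q(n,y,dy,h,x=0,c=(200,140),s=2.5): return ((proj(n,W(x,y+dy,rail(y)+.09*dy+h))-c)*s).round(0).tolist()
for dy in(-.075,0,.01,.02,.03,.04): print(dy,"top",[q("top",-.25,dy,h) for h in(.05,.065,.12,.17)],"scene",[q("scene",-.25,dy,h,c=(180,110),s=400/140) for h in(.05,.065,.12,.17)],"start",[q("top",.3,dy,h,c=(15,145),s=6) for h in(.065,.12,.17)])
E
```

```text
-0.075 top [[290.0, 165.0], [293.0, 164.0], [301.0, 162.0], [310.0, 160.0]] scene [[98.0, 119.0], [96.0, 114.0], [92.0, 94.0], [87.0, 74.0]] start [[671.0, 289.0], [627.0, 279.0], [582.0, 269.0]]
0 top [[229.0, 161.0], [230.0, 160.0], [236.0, 157.0], [241.0, 155.0]] scene [[142.0, 151.0], [141.0, 146.0], [138.0, 127.0], [135.0, 108.0]] start [[508.0, 278.0], [454.0, 268.0], [400.0, 257.0]]
0.01 top [[221.0, 160.0], [222.0, 159.0], [227.0, 157.0], [231.0, 154.0]] scene [[148.0, 156.0], [147.0, 151.0], [144.0, 132.0], [142.0, 113.0]] start [[486.0, 277.0], [431.0, 266.0], [375.0, 256.0]]
0.02 top [[212.0, 159.0], [214.0, 159.0], [218.0, 156.0], [222.0, 154.0]] scene [[154.0, 160.0], [153.0, 155.0], [151.0, 136.0], [148.0, 118.0]] start [[464.0, 275.0], [408.0, 265.0], [351.0, 254.0]]
0.03 top [[204.0, 159.0], [205.0, 158.0], [209.0, 156.0], [213.0, 153.0]] scene [[160.0, 165.0], [159.0, 160.0], [157.0, 141.0], [155.0, 123.0]] start [[442.0, 274.0], [384.0, 263.0], [326.0, 252.0]]
0.04 top [[196.0, 158.0], [197.0, 158.0], [200.0, 155.0], [203.0, 153.0]] scene [[166.0, 169.0], [165.0, 164.0], [164.0, 146.0], [162.0, 127.0]] start [[420.0, 273.0], [361.0, 262.0], [301.0, 251.0]]
```

Everything reads as it should. The headstock is at crop x≈290, where the frame puts it at the stop, and the heads at x≈190–222 match the leaned-back position they started in. The finger is already about 11 mm clear, so I'll back away and check.

Call:
step_arm([
  [0,-0.05,0,0,0,0],
  [0,-0.12,0,0,0,0],
  [0,-0.2,0,0,0,0],
  [0,-0.25,-0.15,0,0,0],
  [0,-0.25,-0.35,0,0,0],
  [0,-0.25,-0.5,0,0,0],
  [0,-0.25,-0.5,0,0,0],
  [0,-0.25,-0.5,0,0,0],
])

```text
time: 8.5
tool_pos: [0.5295, -0.3262, 0.197]
tcp_rot: [0.002, 0.042, 0.998, 0.045]
ft_force: [-0.2, 0.1, -0.7]
grip_width: -0.0
grip_force: 0.0
```

```bash
python3 - <<'E'
from h import *
o=r.observe();p,R=cur();print(o["time"],T(p),o["ft_force"])
a=[cv2.cvtColor(r.camera(n),4) for n in("top","scene")]
cv2.imwrite("pics/c6.png",np.hstack([cv2.resize(a[0][110:290,165:405],(400,300),interpolation=2),cv2.resize(a[1][110:215,180:320],(400,300),interpolation=2)]))
E
```

```text
8.5 [ 0.00248779 -0.41342391  0.19704554] [-0.18277363  0.12032559 -0.73259041]
```

View pics/c6.png

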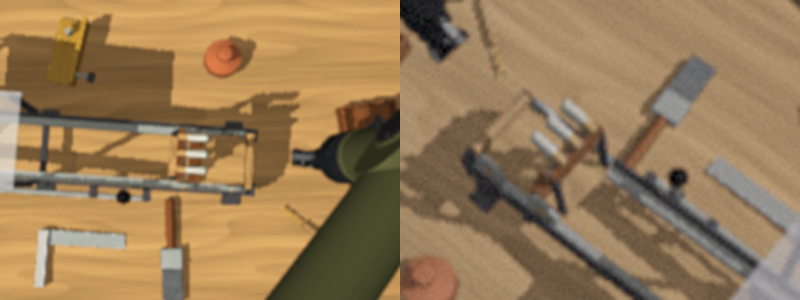

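The hand is clear of everything. The trolley rests on the stop (headstock at crop x≈250), the hammers are unchanged since the last picture, and the bystanders are undisturbed.

```bash
python3 -c "
from plant import r
print(r.finish_job())"
```

```text
the job is handed in; nothing more can be done
None
```

The job is handed in at about 8.6 s: the trolley rests against the end stop, the hammers look still back on their rest rail in the last pictures, the hand is clear, and nothing else on the bench appears disturbed; no verdict was returned.

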